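# Change over the bottles and tubes on a roller mixer

### The job

The two glass bottles on the roller mixer are done and the two plastic tubes on the grey rest are next: change them over, so that the tubes lie in the grooves between the rollers and the bottles lie in the two cradles of the rest, all lying still. Mixer and rest are both full, so set one piece down in the ribbed steel tray meanwhile; never lay anything on the bare bench, where it would roll away. Do not disturb the things standing around.

Things in the scene. Friction and masses are not known exactly. Their poses are not given: they have to be found in the camera images.
- bottle_1: Amber glass bottle lying on its side: straight body 48 mm diameter, 74 mm long, shoulder and black cap of 28 mm, 112 mm overall, 220 g. Origin on its axis at the middle of the straight body; x axis along it to the cap (end 75 mm from origin, bottom 37 mm). Its axis lies 106 mm above the bench on the mixer, 79 mm on the rest, 30 mm in the tray. Starts in one outer groove of the mixer.
- bottle_2: Amber glass bottle lying on its side: straight body 48 mm diameter, 74 mm long, shoulder and black cap of 28 mm, 112 mm overall, 220 g. Origin on its axis at the middle of the straight body; x axis along it to the cap (end 75 mm from origin, bottom 37 mm). Its axis lies 106 mm above the bench on the mixer, 79 mm on the rest, 30 mm in the tray. Starts in one outer groove of the mixer.
- tube_1: White plastic 50 ml screw-cap tube lying on its side: 30 mm diameter, 115 mm long, 65 g, grey cap flush with the body. Origin on its axis at half length; x axis along it to the pointed end (last 17 mm taper). Its axis lies 66 mm above the bench on the rest, 95 mm on the mixer, 20 mm in the tray. Starts in one cradle of the rest.
- tube_2: White plastic 50 ml screw-cap tube lying on its side: 30 mm diameter, 115 mm long, 65 g, grey cap flush with the body. Origin on its axis at half length; x axis along it to the pointed end (last 17 mm taper). Its axis lies 66 mm above the bench on the rest, 95 mm on the mixer, 20 mm in the tray. Starts in one cradle of the rest.
- mixer: Roller mixer, off, fixed; origin on the bench under the rollers' middle. 5 stiffly turning rollers along its x (to +-110 mm), axes 70 mm up, rubber rings of 32 mm diameter. Grooves between them at y = -54, -18, 18, 54 mm: a tube lies along any of them, its middle within 45 mm of x = 0; beside a bottle none fits. White housing x -130 to 160, y +-98 mm, ends 82 (-x) and 92 mm high (knob 105).
- rest: Dark grey plastic rest, fixed, base 90 x 176 x 8 mm (x, y, z); origin on the bench under its middle. Two comb plates, 8 mm thick at x = +-22 mm, form two 45 degree V cradles along x at y = -45 and +45 mm: V bottoms 45 mm, plate tops 63 mm above the bench, open between the plates. A bottle lies along a cradle, its origin within 12 mm of x = 0.
- tray: Stainless tray for setting a piece aside, fixed, empty at the start: 180 x 126 mm (x, y), walls 18 mm high, with six low ribs along its x axis, 18 mm apart (a valley at y = 0), tops 7 mm above the bench. Origin on the bench under its middle. Lay a piece along the ribs, near the middle.
- bucket: Bystander, not to be disturbed: black round centrifuge bucket, open on top, 92 mm diameter at the rim, 100 mm high, standing upright. Origin at the centre of its underside.
- insert: Bystander, not to be disturbed: teal round tube insert of a centrifuge, 74 mm diameter, 70 mm high, with a thin stem and ball up to 126 mm. Origin at the centre of its underside.
- wash_bottle: Bystander, not to be disturbed: white plastic wash bottle, 66 mm diameter, about 180 mm high with a bent spout, standing upright. Origin at the centre of its underside.
Things that resemble listed ones, but are neither listed nor needed, are in the scene too. What is shaped like the bottle_1 but green, purple or yellow is not meant.

How it is judged:
By the outcome, as a careful person would: the job done as asked, in the order asked, and still so for the second after the job is handed in, with the robot touching nothing.
It also fails if it takes over 109 s, if anything falls off the work surface, if the arm or the gripper's body presses on something with over 40 N, if the wrist force passes 120 N, or if a joint passes its speed limit or range.

### The arm

A 7-joint arm with a two-finger parallel gripper is mounted at the origin on the work surface. World frame = base frame: x ahead of the robot, y to its left, z up, the work surface at z = 0. Lengths are in m, angles in rad, forces in N, time in s.
With the tool pointing down it reaches from about 0.425 to 1.025 m from the base axis. Payload 3.6 kg.
Tool frame: the origin (TCP) lies between the finger pads; the fingertips stand 22 mm ahead of it and the grasp point (between the pads) lies 3 mm ahead of it; z points along the fingers, y is the line along which they close (so a half turn about z gives the same grasp; the last joint's range is limited). The gripper opens to 85 mm and grips with 20 to 120 N. Pads are 22 mm wide; open, the fingers measure 114 mm over their backs; the gripper's body (76 mm by 85 mm) begins 54 mm behind the grasp point. The pads swing forward as they close: fully open they stand 13 mm farther back than shut.
Start: joints at [1.044, 0.591, 0.048, 1.609, -0.033, 0.943, -0.034], TCP at [0.304, -0.658, 0.253] pointing down, gripper open.
Joint ranges: [-2.69, 2.69], [-0.47, 2.24], [-1.27, 1.36], [0.19, 2.51], [-1.53, 4.68], [0.08, 2.07], [-3.09, 3.09]. Speed limits (rad/s): [2.57, 2.57, 3.14, 3.14, 3.14, 3.14, 3.14].

### API

Orientations are given as [roll, pitch, yaw] about the fixed x, y, z axes, in that order (R = Rz(yaw) Ry(pitch) Rx(roll)).
In Python, from plant import r gives the robot as it stands. Calls block until the motion is done:
- r.move_ptp(position, orientation): joint-space move of the TCP to a pose.
- r.movel(position, frame=None, vel=0.15): straight line of the TCP; frame=None keeps the orientation; vel is the mean speed in m/s.
- r.set_joints(angles): joint-space move.
- r.set_gripper(opening): finger opening in m; the grip force is fixed at half the most; returns when the fingers have stopped.
- r.sleep(seconds).
- r.solve_ik(position, orientation): joint angles nearest the present ones, or None.
- r.camera(name): name is "side" or "top" or "wrist"; returns (picture, depth): 384x512x3 uint8, red, green, blue; 384x512 float32, m along the optical axis (not along the pixel's ray), 0 where there is no reading.
- r.get_calibration(name): a dict with "K" (3x3 intrinsics, pixels), "origin" and "attitude" of the camera in the world. Camera axes: x right, y down, z forward; pixel columns grow to the right and rows downward; lengths in m; the calibration is good to about 2 mm. A picture is of the moment at which its call begins: read the wrist's pose just before it. get_calibration takes no time and is no camera call; for the wrist camera it gives the pose at the moment of the call.
A pose or a line that the arm cannot do raises r.PlanningError and nothing moves.
- r.hand_in(): hands the job in; it is judged then, once.
Readings, each from a call of its own:
- r.get_clock(): time.
- r.get_qpos(): joint angles.
- r.get_dq(): joint speeds.
- r.get_tau(): joint torques, N m.
- r.get_ee_pos(): TCP position.
- r.get_eef_rot(): TCP orientation.
- r.get_force(): force on the tool from outside, world axes, zero at the start.
- r.get_ft_torque(): the same for the moment, N m.
- r.get_finger_gap(): finger opening in m.
- r.get_grip_force(): force on a finger pad.
Only numpy, scipy, OpenCV 4.12 (cv2) and the standard library are available. Lean on these libraries where they do the work, as an engineer would, in place of code of your own. Each camera call takes 0.05 s, during which the arm holds its last target. There are 200 camera calls.

## Working session

There is one attempt and no reset: what is moved stays moved. The work goes in short steps, each a Python script; the robot and the scene stay as the last script left them, time stands still between calls to the robot, and variables do not carry over. Pictures are saved under pics/ and viewed, at most 14 in all, crops included, and the job is handed in when it is done.

```bash
ls; mkdir -p pics; python3 - <<'E'
from plant import r
import cv2, numpy as np
for n in ("top","side"):
    p,d=r.camera(n); np.savez(f"{n}0.npz",p=p,d=d)
    c=r.get_calibration(n); print(n,c)
    cv2.imwrite(f"pics/{n}0.png",cv2.resize(p[:,:,::-1],(800,600),interpolation=cv2.INTER_CUBIC))
print(r.get_clock(), r.get_eef_rot())
E
```

```text
pics
top {'K': array([[413.88454415,   0.        , 249.04195105],
       [  0.        , 413.88454415, 201.68421937],
       [  0.        ,   0.        ,   1.        ]]), 'origin': array([ 0.42178712, -0.05535229,  1.47185448]), 'attitude': array([-3.0683517 ,  0.01293015, -1.54174993])}
side {'K': array([[457.96439636,   0.        , 268.8319755 ],
       [  0.        , 457.96439636, 195.84665499],
       [  0.        ,   0.        ,   1.        ]]), 'origin': array([0.42710976, 1.08010507, 0.82110797]), 'attitude': array([-2.14507969,  0.01305687, -3.07033638])}
0.1 [-3.13953073e+00  1.04766624e-04  4.32863576e-01]
```

View pics/top0.png

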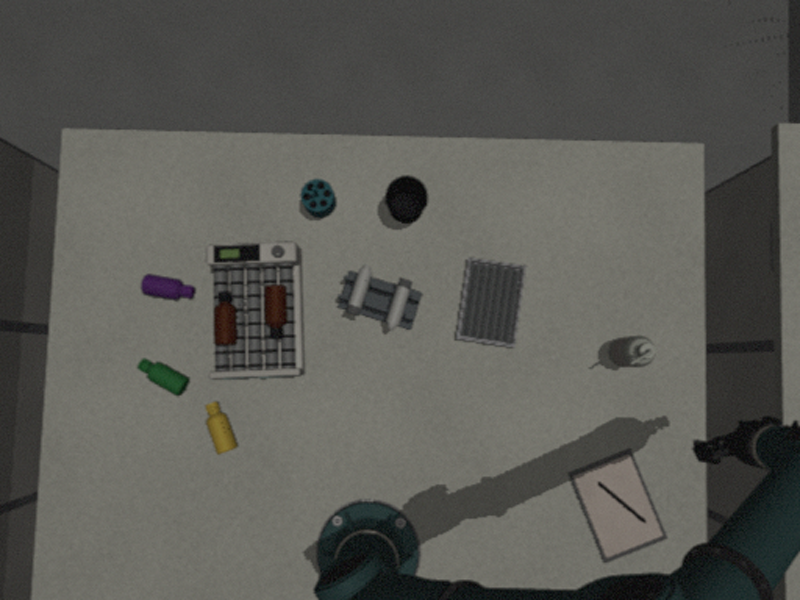

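View pics/side0.png

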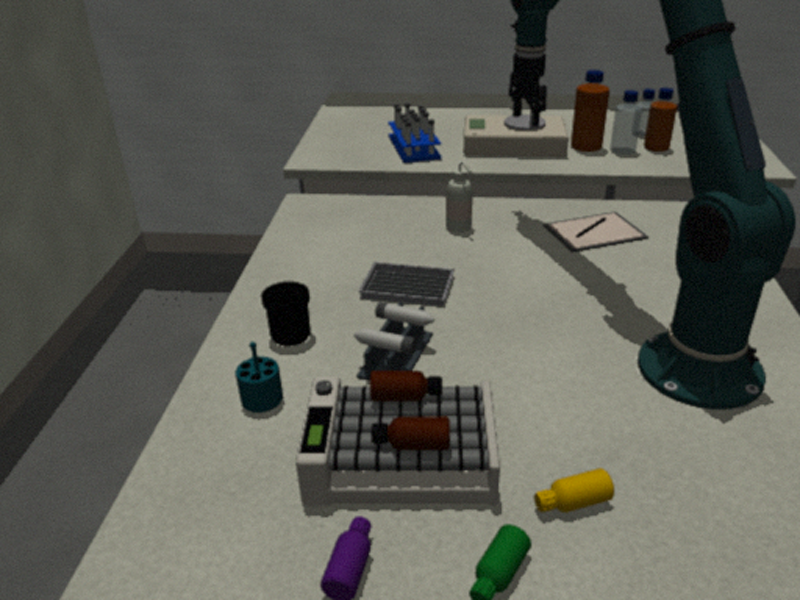

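The amber bottles are on the mixer: top view (225,320) with its cap up at (225,298), and (276,310) with its cap down at (276,332). The purple (168,288), green (163,376) and yellow (220,428) bottles lie on the bench, so they are lookalikes and not meant. The tubes are at (360,290) and (397,307) on the rest, and the tray is at (490,302).

Next I'll get coarse positions, then bring the wrist camera over.

```bash
cat > h.py <<'E'
from plant import r
import cv2, numpy as np
from scipy.spatial.transform import Rotation as Ro
def cal(n):
    c=r.get_calibration(n); return c["K"],np.array(c["origin"]),Ro.from_euler("xyz",c["attitude"]).as_matrix()
def ray(C,uv):
    K,o,R=C; d=R@np.linalg.solve(K,[uv[0],uv[1],1.]); return o,d
def onz(C,uv,z):
    o,d=ray(C,uv); return o+d*(z-o[2])/d[2]
def tri(C1,a,C2,b):
    o1,d1=ray(C1,a); o2,d2=ray(C2,b)
    d1=d1/np.linalg.norm(d1); d2=d2/np.linalg.norm(d2)
    s=np.linalg.lstsq(np.c_[d1,-d2],o2-o1,rcond=None)[0]
    p,q=o1+s[0]*d1,o2+s[1]*d2
    return (p+q)/2,np.linalg.norm(p-q)
def proj(C,p):
    K,o,R=C; q=K@(R.T@(np.asarray(p)-o)); return q[:2]/q[2]
def shot(n,name):
    C=cal(n); p,d=r.camera(n); np.savez(name+".npz",p=p,d=d,K=C[0],o=C[1],R=C[2])
    return C,p,d
def load(name):
    z=np.load(name+".npz"); return (z["K"],z["o"],z["R"]),z["p"],z["d"]
def up(p,name,k=None):
    cv2.imwrite(f"pics/{name}.png",cv2.resize(p[:,:,::-1],(800,600),interpolation=cv2.INTER_CUBIC))
E
python3 - <<'E'
from h import *
np.set_printoptions(precision=3,suppress=True)
C=cal("top")
for n,u,z in [("botA",(225,324),.106),("botB",(276,304),.106),("tubeL",(360,290),.066),("tubeR",(397,307),.066),("tray",(490,302),.01),("rest",(379,299),.05),("bucket",(407,192),.1),("insert",(318,192),.07),("wash",(630,351),.1),("mixTL",(209,247),.09),("mixTR",(298,247),.09),("mixBL",(212,375),.08),("mixBR",(300,375),.08)]:
    print(n,onz(C,np.array(u)/1.5625,z))
# wrist camera mount
Cw=cal("wrist"); p=r.get_ee_pos(); R=Ro.from_euler("xyz",r.get_eef_rot()).as_matrix()
print("mount",R.T@(Cw[1]-p)); print(R.T@Cw[2]); print(Cw[0])
for q in [((0.68,0.17,.40)),((0.66,-0.08,.40))]:
    for yaw in (0,1.57,-1.57,3.1):
        print(q,yaw,r.solve_ik(q,[np.pi,0,yaw]))
E
```

```text
botA [0.493 0.313 0.106]
botB [0.538 0.206 0.106]
tubeL [0.578 0.031 0.066]
tubeR [ 0.543 -0.051  0.066]
tray [ 0.565 -0.261  0.01 ]
rest [ 0.561 -0.011  0.05 ]
bucket [ 0.789 -0.065  0.1  ]
insert [0.792 0.131 0.07 ]
wash [ 0.46  -0.545  0.1  ]
mixTL [0.66 0.36 0.09]
mixTR [0.665 0.167 0.09 ]
mixBL [0.384 0.343 0.08 ]
mixBR [0.389 0.153 0.08 ]
mount [ 0.073 -0.    -0.12 ]
[[ 0.    -0.958 -0.285]
 [ 1.    -0.     0.   ]
 [-0.    -0.285  0.958]]
[[335.103   0.    257.906]
 [  0.    335.103 190.366]
 [  0.      0.      1.   ]]
(0.68, 0.17, 0.4) 0 [-0.118  0.457 -0.291  1.495  0.136  1.209 -2.   ]
(0.68, 0.17, 0.4) 1.57 [ 0.022  0.485 -0.512  1.488  0.245  1.233 -0.523]
(0.68, 0.17, 0.4) -1.57 [ 0.316  0.638 -1.071  1.475  0.564  1.362  2.355]
(0.68, 0.17, 0.4) 3.1 [ 0.17   0.538 -0.767  1.481  0.381  1.276  0.892]
(0.66, -0.08, 0.4) 0 [ 0.052  0.39   0.001  1.59  -0.     1.162 -1.518]
(0.66, -0.08, 0.4) 1.57 [ 0.312  0.412 -0.375  1.577  0.159  1.183 -0.095]
(0.66, -0.08, 0.4) -1.57 [-0.232  0.411  0.413  1.603 -0.175  1.165 -2.921]
(0.66, -0.08, 0.4) 3.1 [ 0.521  0.465 -0.699  1.568  0.312  1.223  1.297]
```

```bash
python3 - <<'E'
from h import *
r.movel([0.304,-0.658,0.40],vel=.3)
for i,y in enumerate((-.2,0.,.2)):
    r.move_ptp([.6,y,.40],[np.pi,0,0]) if i==0 else r.movel([.6,y,.40],vel=.3)
    r.sleep(.2)
    C,p,d=shot("wrist",f"w{i}")
    if i!=1: up(p,f"w{i}")
    np.set_printoptions(precision=3,suppress=True)
    print(r.get_clock(),r.get_ee_pos(),C[1],r.get_qpos())
E
```

```text
2.9583 [ 0.6   -0.201  0.4  ] [ 0.673 -0.201  0.52 ] [ 0.28   0.343 -0.039  1.661  0.015  1.138 -1.335]
4.025 [ 0.6   -0.002  0.4  ] [ 0.673 -0.003  0.52 ] [ 0.015  0.298 -0.113  1.728  0.038  1.118 -1.684]
5.0917 [0.6   0.198 0.4  ] [0.674 0.197 0.52 ] [-0.257  0.348 -0.182  1.657  0.069  1.143 -2.031]
```

View pics/w2.png

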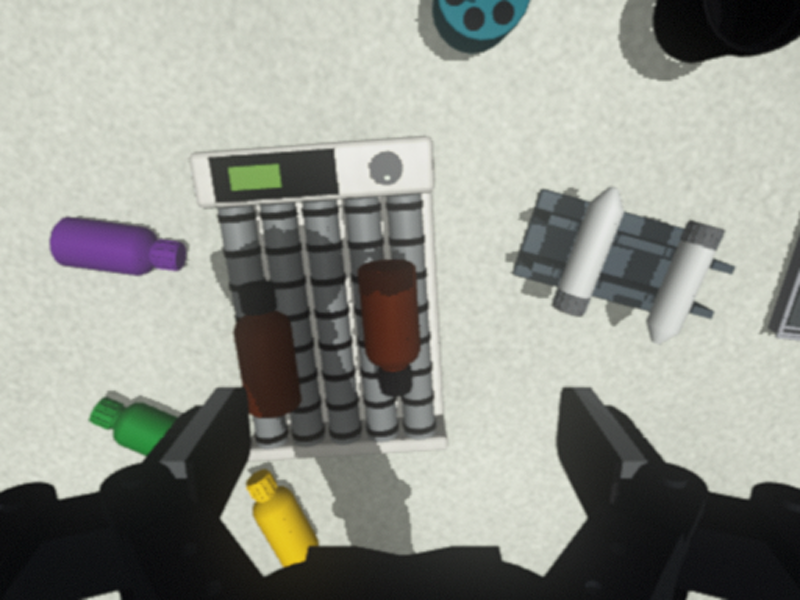

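View pics/w0.png

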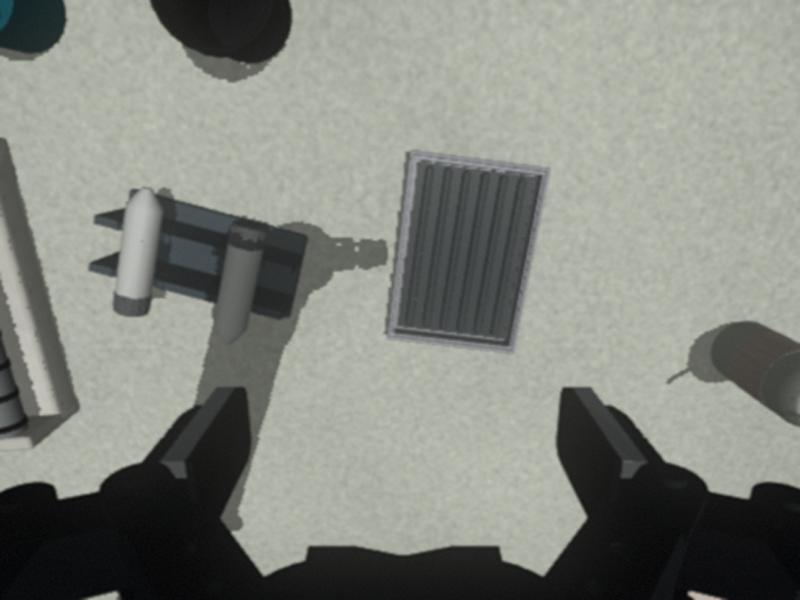

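The wrist views confirm it. In w2 the amber bottles are on the mixer at (267,362), cap at (257,298), and (390,315), cap at (395,380). The white tubes are on the rest at (592,250), tip up, and (685,282), tip down. In w0 the empty tray is at (468,252), with ribs about 6° off the image vertical. Now I'll measure by triangulating between views, with depth as a check.

```bash
cat >> h.py <<'E'
def cloud(C,d):
    K,o,R=C; v,u=np.mgrid[:d.shape[0],:d.shape[1]]
    P=np.stack([(u-K[0,2])/K[0,0]*d,(v-K[1,2])/K[1,1]*d,d],-1)
    W=P@R.T+o; W[d<=0]=np.nan; return W
def rect(W,m):
    (c,s,a)=cv2.minAreaRect((W[m][:,:2]*1000).astype(np.float32)); 
    if s[0]<s[1]: s=s[::-1]; a+=90
    return np.round(c,1),np.round(s,1),round((a+90)%180-90,2)
def big(m):
    n,l,s,_=cv2.connectedComponentsWithStats(m.astype(np.uint8)); return [l==i for i in 1+np.argsort(-s[1:,4]) if s[i,4]>60]
def inbox(W,x0,x1,y0,y1,z0,z1):
    lo=np.array([x0,y0,z0]);hi=np.array([x1,y1,z1]); return ((W>lo)&(W<hi)).all(-1)
def amber(p):
    h=cv2.cvtColor(p,cv2.COLOR_RGB2HSV); return ((h[...,0]<12)|(h[...,0]>172))&(h[...,1]>120)&(h[...,2]>35)
E
python3 - <<'E'
from h import *
np.set_printoptions(precision=4,suppress=True)
T=[np.load(n+"0.npz") for n in("top","side")]
V={"top":(cal("top"),T[0]["p"],T[0]["d"]),"side":(cal("side"),T[1]["p"],T[1]["d"])}
for i in range(3): V[f"w{i}"]=load(f"w{i}")
for n,(C,p,d) in V.items():
    W=cloud(C,d)
    g=inbox(W,.45,.6,-.17,-.12,-.1,.1); print(n,"bench z",np.nanmedian(W[g][:,2]),np.nanstd(W[g][:,2]))
    for m in big(amber(p)&inbox(W,.35,.75,.1,.42,.06,.2))[:2]:
        v,u=np.nonzero(m); print("  amber",m.sum(),(round(u.mean(),1),round(v.mean(),1)),rect(W,m),"ztop",np.nanpercentile(W[m][:,2],98))
    for k,m in enumerate(big((p.min(-1)>55)&(cv2.cvtColor(p,cv2.COLOR_RGB2HSV)[...,1]<60)&inbox(W,.44,.68,-.13,.1,.055,.1))[:2]):
        v,u=np.nonzero(m); print("  white",m.sum(),(round(u.mean(),1),round(v.mean(),1)),rect(W,m),"ztop",np.nanpercentile(W[m][:,2],98))
    for m in big(inbox(W,.44,.68,-.13,.1,.05,.1))[:2]: print("  high on rest",m.sum(),rect(W,m))
    for nm,b in [("mixer",(.3,.75,.12,.42,.055,.1)),("mixer end",(.62,.75,.12,.42,.085,.098)),("rest base",(.44,.68,-.13,.12,.004,.012)),("rest all",(.44,.68,-.13,.12,.004,.1)),("tray",(.44,.7,-.38,-.15,.004,.03))]:
        mm=big(inbox(W,*b))
        if mm: print("  ",nm,mm[0].sum(),rect(W,mm[0]),"z98",np.percentile(W[mm[0]][:,2],98))
E
```

```text
top bench z 0.0001462730456207595 0.003225951069892878
  amber 283 (np.float64(143.5), np.float64(207.0)) (array([496.6, 310.7]), array([86.4, 38.8]), 3.08) ztop 0.1342812378979948
  amber 279 (np.float64(175.8), np.float64(195.2)) (array([532.2, 205.7]), array([85.5, 40.8]), 2.37) ztop 0.13327043504575203
  white 275 (np.float64(255.2), np.float64(193.6)) (array([549.8, -53.2]), array([113.1,  31.5]), -17.76) ztop 0.0845078764779965
  white 265 (np.float64(230.2), np.float64(185.0)) (array([581.8,  32.5]), array([113.7,  32.6]), -16.02) ztop 0.0866492031386737
  high on rest 724 (array([565.5, -11.5]), array([177.8, 113.9]), 69.77)
   mixer 3320 (array([527.7, 259.9]), array([291.9, 197.3]), 3.82) z98 0.09706982875650273
   mixer end 685 (array([644.5, 267.6]), array([197. ,  57.9]), -86.18) z98 0.09767081520282275
   rest base 125 (array([568.3,  -8.4]), array([61.9, 32.5]), 73.06) z98 0.011871759962096284
   rest all 1332 (array([568.1,  -6.3]), array([194. , 129.5]), 70.33) z98 0.08432212040753109
   tray 1223 (array([ 569.3, -261.2]), array([202.9, 145.6]), -7.38) z98 0.02353818
[... 3157 characters left out ...]
3) ztop 0.12956781970144385
  white 4621 (np.float64(405.3), np.float64(170.4)) (array([565.1,  -8.7]), array([179.4, 114.8]), 70.14) ztop 0.08109492107775107
  high on rest 4679 (array([565.1,  -8.7]), array([179.4, 114.8]), 70.14)
   mixer 18671 (array([528.3, 262.5]), array([290., 195.]), 3.64) z98 0.09415946464645465
   mixer end 5258 (array([645.5, 270. ]), array([194.9,  55. ]), -86.34) z98 0.09474281122433385
   rest base 1321 (array([581.2,  52.7]), array([90. , 49.4]), -15.31) z98 0.009195675408379287
   rest all 7982 (array([565.2,  -8.3]), array([180.4, 114.8]), 70.14) z98 0.08085811244697597
   tray 560 (array([ 522.7, -192.3]), array([93.5, 32.5]), 9.67) z98 0.020333794492282453
```

Heights agree with the text: bottle tops at 129.5 mm, tube tops at 81 mm, mixer end at 94 mm. Next I'll refine the axes and the rest's yaw, and triangulate axis points across views.

```bash
python3 - <<'E'
from h import *
from scipy.optimize import least_squares
np.set_printoptions(precision=4,suppress=True)
T=np.load("top0.npz")
V={f"w{i}":load(f"w{i}") for i in range(3)}; V["top"]=(cal("top"),T["p"],T["d"])
def cyl(P,R):  # axis through (x0,y(x0),z) horizontal; fit y0,z0,yaw
    x0=P[:,0].mean()
    f=lambda q:np.hypot((P[:,1]-q[0])*np.cos(q[2])-(P[:,0]-x0)*np.sin(q[2]),P[:,2]-q[1])-R
    s=least_squares(f,[P[:,1].mean(),P[:,2].mean()-R*.7,0],loss="soft_l1",f_scale=.001)
    a=s.x[2]; t=(P[:,0]-x0)*np.cos(a)+(P[:,1]-s.x[0])*np.sin(a)
    lo,hi=np.percentile(t,[.5,99.5]); e=lambda k:(x0+k*np.cos(a),s.x[0]+k*np.sin(a))
    return np.array([*e((lo+hi)/2),s.x[1],np.degrees(a),hi-lo,np.abs(s.fun).mean()])
cen={}
for n,(C,p,d) in V.items():
    W=cloud(C,d); hsv=cv2.cvtColor(p,cv2.COLOR_RGB2HSV)
    for nm,b in [("A",(.4,.65,.27,.36)),("B",(.4,.65,.16,.255))]:
        m=amber(p)&inbox(W,*b,.07,.16)
        if m.sum()<100: continue
        m=big(m)[0]; v,u=np.nonzero(m); M=cv2.minAreaRect(np.c_[u,v].astype(np.float32)); cen[n,nm]=M[0]
        k=m&(W[...,2]>.1); print(n,nm,cyl(W[k],.024),m.sum())
    for nm,b in [("L",(.49,.67,-.015,.09)),("R",(.46,.64,-.11,.005))]:
        m=inbox(W,*b,.0675,.1)
        if m.sum()<100: continue
        m=big(m)[0]; v,u=np.nonzero(m); M=cv2.minAreaRect(np.c_[u,v].astype(np.float32)); cen[n,nm]=M[0]
        print(n,nm,cyl(W[m],.015),m.sum())
for nm,a,b in [("A","w1","top"),("B","w1","w2"),("B","w2","top"),("L","w0","w2"),("L","w1","w2"),("R","w0","w2"),("R","w0","w1")]:
    print("tri",nm,a,b,*tri(V[a][0],cen[a,nm],V[b][0],cen[b,nm]))
# plate tops and tray ribs: line directions
for n in ("w1","w2"):
    C,p,d=V[n]; W=cloud(C,d)
    for m in big(inbox(W,.44,.68,-.13,.1,.052,.0655)&(p.max(-1)<110))[:6]:
        P=W[m][:,:2]; w,v=np.linalg.eigh(np.cov(P.T)); print(n,"plate",m.sum(),P.mean(0),np.degrees(np.arctan(v[1,1]/v[0,1])))
    print(rect(W,inbox(W,.44,.68,-.13,.12,.003,.0655)),"below tubes")
p=V["w2"][1]; s=p[100:230,310:490]; cv2.imwrite("pics/rest.png",cv2.resize(s[:,:,::-1],(792,572),interpolation=cv2.INTER_CUBIC))
E
```

```text
w0 L [  0.5807   0.0337   0.0652 -15.0509   0.1118   0.0011] 1725
w0 R [  0.5507  -0.0515   0.0651 -15.6956   0.1109   0.0009] 1582
w1 A [0.4958 0.3153 0.1045 5.2683 0.0861 0.0013] 2337
w1 B [0.5342 0.2093 0.1045 3.0394 0.088  0.0009] 2374
w1 L [  0.5805   0.0336   0.0652 -15.4955   0.1113   0.0009] 1673
w1 R [  0.5504  -0.0515   0.0651 -15.4123   0.1112   0.0008] 1568
w2 A [0.4885 0.3145 0.1046 3.6666 0.0672 0.0006] 1039
w2 B [0.5298 0.2088 0.1045 3.3802 0.0785 0.0008] 1603
w2 L [  0.5801   0.0335   0.0651 -15.9106   0.1115   0.001 ] 1696
w2 R [  0.55    -0.0516   0.0651 -15.1006   0.1108   0.0009] 1653
top A [0.4957 0.3122 0.1053 2.7587 0.0847 0.0022] 283
top B [0.5328 0.2064 0.1053 3.1681 0.0841 0.0022] 279
top L [  0.5798   0.0313   0.0663 -14.8509   0.11     0.0021] 265
top R [  0.5505  -0.0533   0.0657 -16.5004   0.1102   0.002 ] 264
tri A w1 top [0.4964 0.3105 0.1144] 0.0011978181853185387
tri B w1 w2 [0.5307 0.2089 0.1081] 0.006526506308501516
tri B w2 top [0.5319 0.2072 0.1193] 0.0032835410569771123
tri L w0 w2 [0.5812 0.0335 0.0681] 0.0010312814896014182
tri L w1 w2 [0.5813 0.0334 0.0678] 0.000726454937068012
tri R w0 w2 [ 0.5517 -0.0513  0.0686] 0.0006537362409130929
tri R w0 w1 [ 0.5515 -0.0517  0.0698] 0.000280555619125688
w1 plate 307 [ 0.5437 -0.0033] 74.47257781533413
w1 plate 300 [ 0.5858 -0.0151] 74.49865877083991
w1 plate 147 [0.5637 0.0686] 74.1422055277487
w1 plate 133 [0.6059 0.0562] 72.26414875051108
w1 plate 115 [ 0.5245 -0.0741] 78.6825913569228
w1 plate 110 [ 0.5666 -0.0859] 77.65768434665105
(array([604.9, -18. ]), array([178.7, 177.6]), -13.11) below tubes
w2 plate 596 [ 0.5636 -0.0157] -24.667484254356378
w2 plate 129 [0.5626 0.0668] 73.23177237595098
w2 plate 116 [0.6034 0.0538] 66.41158195546257
w2 plate 66 [ 0.5241 -0.0767] 74.66103755942557
w2 plate 63 [ 0.5659 -0.0879] 72.84535352530229
(array([566.1,  -8.6]), array([180.8, 108.9]), 69.73) below tubes
```

View pics/rest.png

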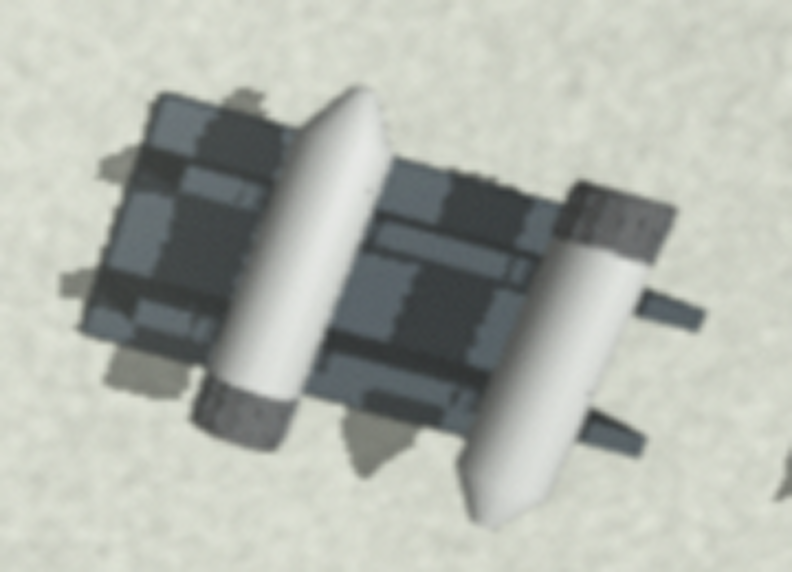

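The crop shows two tubes in parallel cradles. The left one is tip-up from (365,90) to its cap at (245,415), and the right one has its cap up at (620,215) and its tip at (490,520). Fitted values:

| Thing | Position (mm) | Yaw |
|---|---|---|
| Mixer | (513, 262) | 3.6° |
| Rest | (565, -9) | -15.5° |
| Tray | (564.5, -260) | -7.2° |

The bottle axes are 108.1 mm apart against the nominal 108, and the plates 43.7 mm against 44. I'll start with bottle A to the tray.

```bash
cat > job.py <<'E'
from h import *
np.set_printoptions(precision=4,suppress=True)
MO,MY=np.array([.5133,.2618]),np.radians(3.6)
RO,RY=np.array([.565,-.009]),np.radians(-15.5)
TO,TY=np.array([.5645,-.2599]),np.radians(-7.2)
def pt(o,a,x,y): return o+[x*np.cos(a)-y*np.sin(a),x*np.sin(a)+y*np.cos(a)]
up_z=.26
def goto(xy,z,yaw,vel): r.movel([xy[0],xy[1],z],[np.pi,0,yaw],vel=vel)
def pick(xy,yaw,z,op):
    goto(xy,up_z,yaw,.35); r.set_gripper(op)
    goto(xy,z+.03,yaw,.25); goto(xy,z,yaw,.08); r.set_gripper(0.0); r.sleep(.2)
    print("gap",r.get_finger_gap(),"grip",r.get_grip_force(),"F",r.get_force())
    goto(xy,z+.04,yaw,.1); goto(xy,up_z,yaw,.25)
    print("lifted gap",r.get_finger_gap(),"F",r.get_force(),"t",r.get_clock())
def place(xy,yaw,z,op):
    goto(xy,up_z,yaw,.35); goto(xy,z+.03,yaw,.25); goto(xy,z,yaw,.06); r.sleep(.2)
    print("down F",r.get_force(),r.get_ee_pos()); r.set_gripper(op); r.sleep(.2)
    goto(xy,z+.04,yaw,.1); goto(xy,up_z,yaw,.3)
    print("placed t",r.get_clock(),"gap",r.get_finger_gap())
E
python3 - <<'E'
from job import *
a=np.array([.4905,.3146])
R=np.array([np.cos(MY),np.sin(MY)]); rel=a-MO; x=rel@R; y=rel@[-R[1],R[0]]; print(x,y)
pick(pt(MO,MY,x,.054),MY,.1115,.07)
C,p,d=shot("wrist","g1"); up(p,"g1")
E
```

```text
-0.01943966997701683 0.0541274351062811
gap 0.046574514314053184 grip 61.19632601737976 F [ 0.4153 -3.6022  4.2848]
lifted gap 0.04624765502333263 F [ 0.4198  0.195  -2.4772] t 8.9667
```

View pics/g1.png

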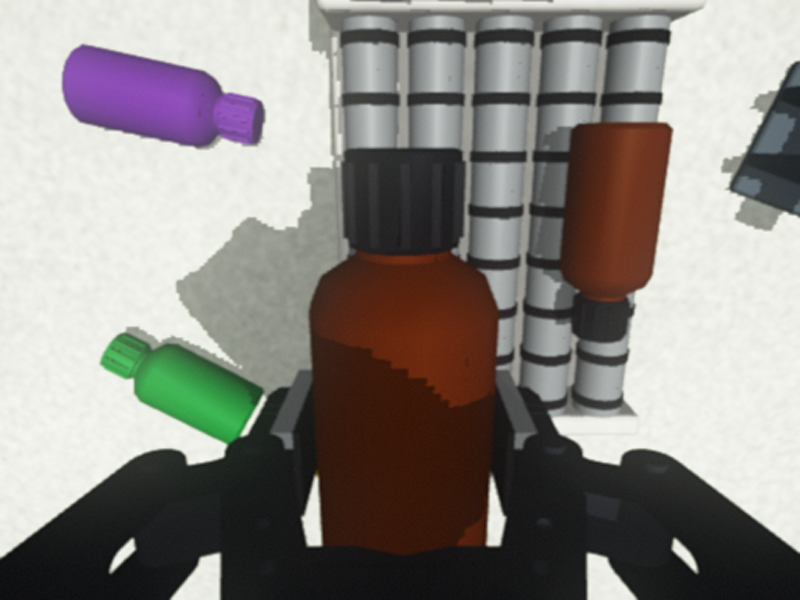

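The bottle sits straight between the pads: cap at (403,200), body at (405,420). The weight reads 2.5 N as expected. On to the tray.

```bash
python3 - <<'E'
from job import *
print(r.get_finger_gap())
place(TO,TY,.037,.068)
C,p,d=shot("wrist","g2"); up(p,"g2"); W=cloud(C,d)
m=big(amber(p)&inbox(W,.45,.7,-.33,-.18,.01,.1)); 
if m: print(rect(W,m[0]),np.percentile(W[m[0]][:,2],98))
E
```

```text
0.046223591214453075
down F [ 0.8322  0.4642 -2.0859] [ 0.5646 -0.2599  0.037 ]
placed t 14.45 gap 0.06809314593502491
(array([ 570.3, -261.4]), array([86.6, 44.8]), -8.04) 0.05333752309914288
```

View pics/g2.png

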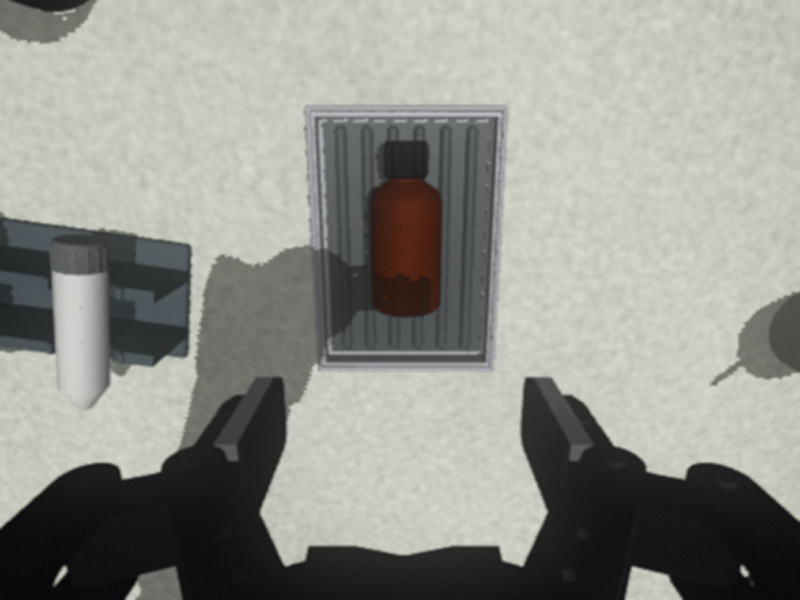

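The bottle lies along the ribs mid-tray, body at (406,245), top at 53 mm as expected. Next is tube L to the freed groove.

```bash
python3 - <<'E'
from job import *
pick(pt(RO,RY,0,.045),RY,.079,.06)
C,p,d=shot("wrist","g3a")
print(r.get_finger_gap())
place(pt(MO,MY,-.01,.054),MY,.1085,.05)
C,p,d=shot("wrist","g3"); up(np.hstack([load("g3a")[1],p]),"g3"); W=cloud(C,d)
m=big((p.min(-1)>90)&inbox(W,.4,.62,.29,.35,.092,.2)); 
if m: print(rect(W,m[0]),np.percentile(W[m[0]][:,2],98))
E
```

```text
gap 0.028274259087569076 grip 58.986976146698 F [-1.0166 -2.8227  7.1325]
lifted gap 0.02789771753889626 F [ 0.1212 -0.458  -1.6704] t 18.8667
0.027797957794405196
down F [-0.7891 -1.4387  4.9914] [0.4997 0.3143 0.1086]
placed t 23.0 gap 0.04991683995962955
(array([503.8, 314.7]), array([114.3,  30.4]), 3.27) 0.1101356494700144
```

View pics/g3.png

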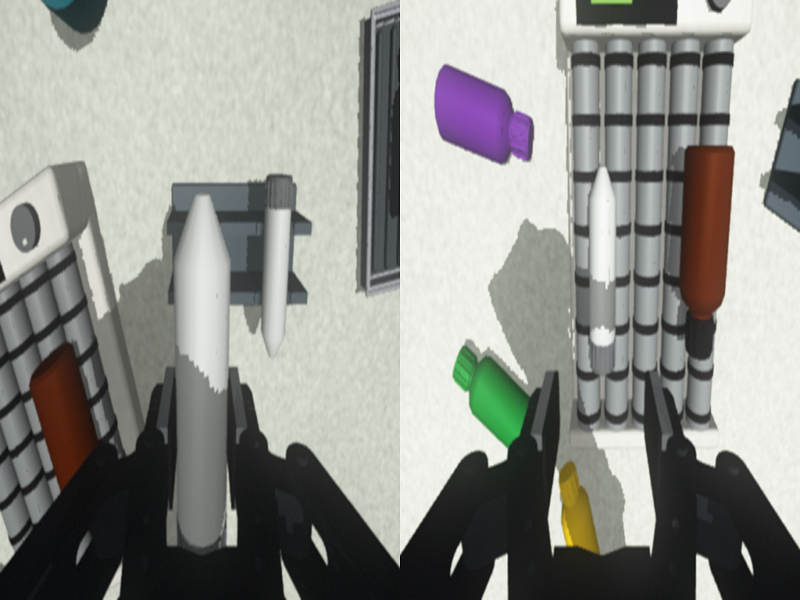

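Left half: the tube is held straight, tip at (203,200). Right half: it lies in the left outer groove from (600,170) to (600,370), top at 110 mm, which puts its axis at 95 mm as specified. Next is bottle B to the free cradle, then tube R to the right groove.

```bash
python3 - <<'E'
from job import *
C,p,d=load("g3"); W=cloud(C,d); m=big(amber(p)&inbox(W,.4,.65,.16,.255,.09,.16))[0]; print(rect(W,m))
P=W[m][:,:2]-MO; t=P@[np.cos(MY),np.sin(MY)]; x=np.percentile(t,99.5)-.037; print("x",x)
assert .012<x<.035
pick(pt(MO,MY,x,-.054),MY,.1115,.07)
place(pt(RO,RY,0,.045),RY,.0855,.068)
C,p,d=shot("wrist","g4"); up(p,"g4"); W=cloud(C,d)
m=big(amber(p)&inbox(W,.48,.68,-.015,.1,.05,.2)); 
if m: print(rect(W,m[0]),np.percentile(W[m[0]][:,2],98))
E
```

```text
(array([533.1, 211.3]), array([88.4, 43. ]), 3.7)
x 0.023736133000670137
gap 0.04632702358234911 grip 61.19024097919464 F [-0.3317 -2.6701  3.6223]
lifted gap 0.0462679946565335 F [-0.4041 -0.9216 -2.5796] t 26.675
down F [-1.6752 -3.3155 -0.3245] [0.5765 0.0335 0.0853]
placed t 30.6 gap 0.06782719240226127
(array([577.8,  33.4]), array([72.5, 43.5]), -15.39) 0.10284181428400624
```

View pics/g4.png

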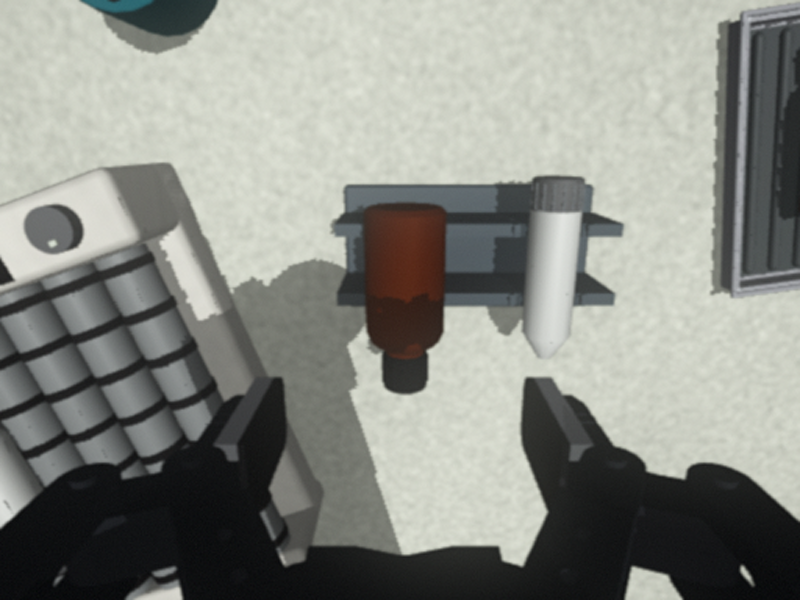

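Bottle B lies in the left cradle at (405,275), cap down at (405,370), top at 103 mm (axis 79 mm). Next are tube R to the right groove and bottle A from the tray to the right cradle.

```bash
python3 - <<'E'
from job import *
pick(pt(RO,RY,0,-.045),RY,.079,.06)
assert r.get_finger_gap()>.025
place(pt(MO,MY,.0,-.054),MY,.1085,.05)
C,p,d=load("g2"); W=cloud(C,d); m=big(amber(p)&inbox(W,.45,.7,-.33,-.18,.01,.1))[0]
P=W[m][:,:2]-TO; x=np.percentile(P@[np.cos(TY),np.sin(TY)],.5)+.037; print("x in tray",x)
assert abs(x)<.012
pick(pt(TO,TY,x,0),TY,.036,.068)
assert r.get_finger_gap()>.04
place(pt(RO,RY,0,-.045),RY,.0855,.068)
r.movel([.6,.1,.40],[np.pi,0,0],vel=.3); r.sleep(.2)
C,p,d=shot("wrist","g5"); up(p,"g5"); W=cloud(C,d)
for b in [(.48,.68,-.015,.1,.07,.2),(.45,.65,-.11,-.02,.07,.2)]:
    m=big(amber(p)&inbox(W,*b))[0]; print(rect(W,m),np.percentile(W[m][:,2],98))
for b in [(.4,.62,.29,.35,.092,.2),(.4,.62,.18,.24,.092,.2)]:
    m=big((p.min(-1)>60)&inbox(W,*b))[0]; print(rect(W,m),np.percentile(W[m][:,2],98))
T=shot("top","topf"); S=shot("side","sidef"); up(np.hstack([T[1],S[1]]),"fin")
E
```

```text
gap 0.028202539899820432 grip 58.88238787651062 F [-1.2215 -1.9169  5.5988]
lifted gap 0.02769652788893207 F [ 0.4444  0.4406 -1.5082] t 34.4333
down F [-0.9285 -1.5027  5.3967] [0.5165 0.2071 0.1086]
placed t 38.4333 gap 0.05020662369398631
x in tray 0.000639708362992375
gap 0.04601882884401042 grip 61.44150495529175 F [-0.4705 -1.3486  6.5869]
lifted gap 0.04614032763617852 F [-0.2718  0.0733 -2.3514] t 43.6417
down F [-2.0057 -0.8424  9.0146] [ 0.5529 -0.0533  0.0862]
placed t 47.65 gap 0.06819912797256933
(array([574. ,  33.6]), array([80.1, 39.7]), -16.85) 0.10299516571477003
(array([558.2, -51.8]), array([85.3, 40.5]), -14.87) 0.10305272789159145
(array([503.9, 314.8]), array([114.5,  29.8]), 3.96) 0.11012486967583368
(array([511.7, 207.4]), array([111.8,  29.9]), 3.4) 0.11026760066194419
```

View pics/g5.png

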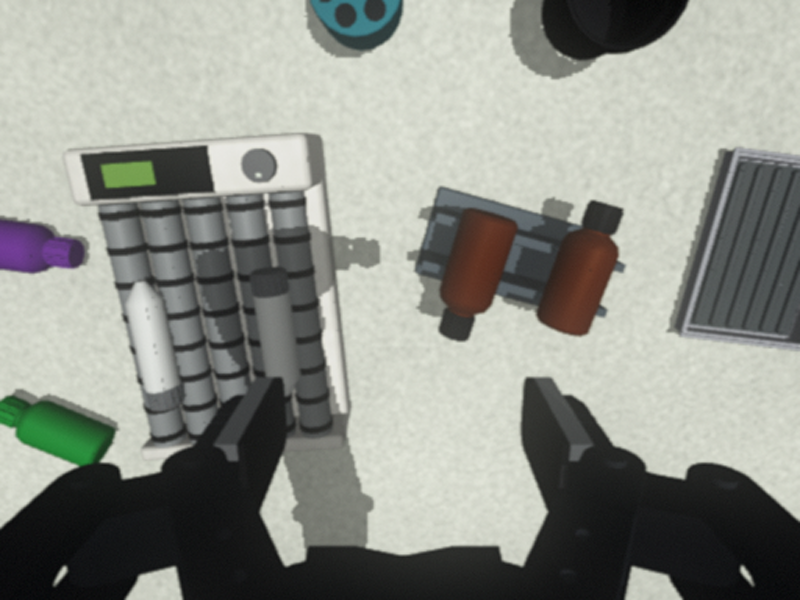

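View pics/fin.png

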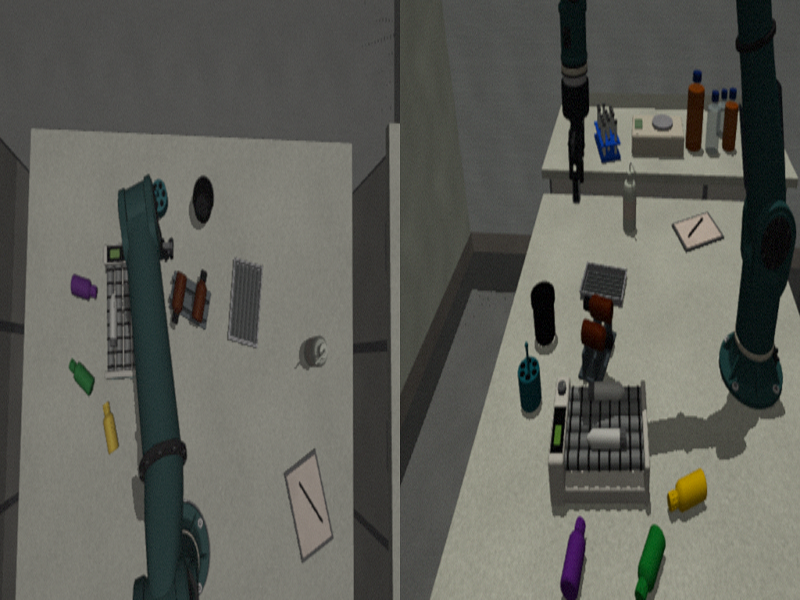

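The final views show both tubes in the outer grooves at (155,345) and (278,330), axes at 95 mm. Both bottles lie in the cradles at (478,262) and (580,280), axes at 79 mm. The tray is empty and the bystanders stand where they were, so I'm handing in.

```bash
python3 -c "
from plant import r
print(r.hand_in(), r.get_clock())"
```

```text
the job is handed in; nothing more can be done
the job is handed in; nothing more can be done
```

The job is handed in: both tubes lie in the mixer's outer grooves and both bottles lie in the rest's cradles. The tray is empty, nothing standing around was disturbed, and the clock read about 50 s of the 109 s allowed.

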